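# Reset the listening station with the stylus

## Robot

A 7-joint arm with a two-finger parallel gripper is mounted at the origin on the work surface. World frame = base frame: x ahead of the robot, y to its left, z up, the work surface at z = 0. Lengths are in m, angles in degrees, forces in N, time in s.
With the tool pointing down it reaches from about 0.4 to 0.85 m from the base axis. Payload 4.5 kg.
Tool frame: the origin (TCP) lies midway between the tips of the shut fingers; the grasp point (between the pads) lies robot.hold_point_z behind it (robot.hold_point_z is the distance from the TCP to the grasp point, in m); z points along the fingers, y is the direction in which the jaws open and shut (so a half turn about z gives the same grasp; the last joint's range is limited). The gripper opens to 88 mm and grips with 3 to 60 N. Pads are 18 mm wide; open, the fingers measure 123 mm over their backs; the gripper's body (75 mm by 187 mm) begins 45 mm behind the grasp point.
Start: joints at [73.728, 39.483, -11.15, 89.685, 9.013, 51.709, -12.324], TCP at [0.195, -0.594, 0.239] pointing down, gripper open.
Joint ranges: [-172.22, 172.22], [-26.19, 119.32], [-84.43, 86.54], [7.71, 146.69], [-57.33, 237.33], [2.42, 119.75], [-152.13, 152.13]. Speed limits (degrees/s): [147.25, 147.25, 180, 180, 180, 180, 180].

## Interface

Orientations are given as a 3x3 rotation matrix whose columns are the frame's x, y, z axes.
In Python, from station import robot gives the robot as it stands.
- The arm moves only by the tool arm_command, never from a script. Its argument "deltas" is a list of rows, each a list of 3 entries, a list of its own where there are three numbers: the shift along the tool's x, y, z in m, then the turn, a rotation vector about the tool's x, y, z in rad, then the closure in counts, from 0 (fully open) to 255 (shut). A call has 1 to 8 rows; each row is the pose to reach, as a shift and turn from the pose commanded when the call began, along the tool's axes at that moment; what a row does not reach only later rows make up. A row lasts 1/12 s, in which the tool goes at most 41.7 mm and 7.16 degrees, less where a joint would pass 70% of its speed; a pose out of reach is approached as far as the arm can. A call with a gripper value outside its range is refused whole. The fingers move at their own pace and stop on an object; the grip force is fixed at half the most. Time passes only in rows, so rows that repeat a pose let the fingers close. It gives the time, the measured TCP pose, the force and the opening at its end, in the units of the state.
- robot.get_state(): the state, without advancing time (a new reading comes with each control period).
- robot.snapshot(name): name is "side" or "top" or "wrist"; returns the picture (480x640x3 uint8, red, green, blue); there is no depth.
- robot.camera_model(name): a dict with "fov_y" (degrees; the focal length in pixels is half the picture's height over the tangent of half this angle, whatever the lens; pixels are square), "cx", "cy" (the principal point, pixels), "rvec" (rotation vector, rad) and "tvec" (3), from world to camera coordinates, as OpenCV has them. Camera axes: x right, y down, z forward; pixel columns grow to the right and rows downward; lengths in m; the calibration is good to about 2 mm. A picture is of the moment at which its call begins: read the wrist's pose just before it. camera_model takes no time and is no camera call; for the wrist camera it gives the pose at the moment of the call.
- robot.close_job(): hands the job in, once; it reports no verdict.
The state is a dict: "time_s": time; "qpos": joint angles; "joint_vel": joint speeds; "joint_torque": joint torques, N m; "ee_pos": TCP position; "orientation": TCP orientation; "ft_force": force on the tool from outside, world axes, zero at the start; "moment": the same for the moment, N m; "opening": finger opening in m.
Only numpy, scipy, OpenCV 4.12 (cv2) and the standard library are available. Lean on these libraries where they do the work, as an engineer would, in place of code of your own. Each camera call takes 0.05 s, during which the arm holds its last target. There are 200 camera calls.

## Task

Take the stylus out of its wooden stand and with its thin tip press the small recessed button beside the dark display of the sloping console, all the way down but without forcing it, and keep it down for two full seconds. Then let the button come back out and put the stylus back in its stand, upright and seated on its collar. Do not press the twin button beside the loudspeaker grille, and leave the can, the jar and the wood offcut where they stand.

Things in the scene. Friction and masses are not known exactly. Their poses are not given: they have to be found in the camera images.
- console: Fixed console, plywood box with a sloping grey panel, 136 mm deep (x), 200 mm wide (y). Origin: centre of its underside on the table; x from its low front (48 mm high) to its high back (111 mm), y to the left as the robot sees it, z up. The panel rises to +x at 25 degrees. Two black knobs, 20 mm wide, 14 mm high, on its middle line; two wells with steel bezels, 100 mm apart, either side.
- display (a point): Centre of the dark rectangular display, 76 x 46 mm, flat on the panel, upper left (+y). One well lies 55 mm down the slope from it.
- grille (a point): Centre of the round loudspeaker grille, 56 mm wide, flat on the panel, upper right (-y). The other well lies 55 mm down the slope from it.
- reset_mouth (a point): Centre of the mouth of the well by the display, in the panel surface. z points out of the panel along the well's axis, x up the slope, y to the left. Well 13 mm wide, 22 mm deep; its white button, 11 mm wide, has its face 8 to 14 mm below the mouth (varies: feel for it) and travels 5 mm along -z against a spring: 2.4 N at first, 5.4 N fully down.
- twin_mouth (a point): The same for the other well, below the loudspeaker grille: its button must not be pressed.
- reset_button (a joint): Travel of the button below the display: 0 out, 0.005 (m) fully down; springs back.
- twin_button (a joint): Travel of the button below the grille, same values.
- stand: Fixed wooden block 60 x 60 mm, 70 mm high, with an upright through hole 14 mm wide (2 mm bevel) in the middle of its top. Origin: centre of its underside; z up.
- stand_top (a point): Centre of the hole's mouth on the top face of the stand, 70 mm above the table.
- stylus: Loose stylus, 130 mm long, 60 g. Origin at the tip, z along the stylus towards the handle. Round steel shaft 6 mm thick with a rounded tip from 0 to 62 mm, steel collar 28 mm wide from 62 to 68 mm, square wooden handle 14 x 14 mm (sides along its x and y) from 68 to 130 mm. It hangs upright in the stand's hole, collar on the stand's top, tip 8 mm above the table.
- stylus_tip (a point): The tip of the stylus (its origin).
- stylus_collar (a point): On the stylus axis at the underside of the collar, 62 mm from the tip.
- stylus_grip (a point): On the stylus axis in the handle, 104 mm from the tip: a good place to grip.
- can: Bystander: ribbed tin can, 66 mm wide, 100 mm high. Origin: centre of its underside.
- jar: Bystander: lidded glass jar, 60 mm wide, 90 mm high. Origin: centre of its underside.
- offcut: Bystander: wood offcut 90 x 45 x 40 mm high. Origin: centre of its underside.
Things that resemble listed ones, but are neither listed nor needed, are in the scene too. Of the things like the console, leave any that is yellow; of the rest the larger one is meant. Leave any blue or turquoise look-alike of the stylus alone.

How it is judged:
By the outcome, as a careful person would: the job done as asked, in the order asked, and still so for the second after the job is handed in, with the robot touching nothing.
It also fails if it takes over 67 s, if anything falls off the work surface, if the arm or the gripper's body presses on something with over 40 N, if the wrist force passes 120 N, or if a joint passes its speed limit or range.

## Working session

There is one attempt and no reset: what is moved stays moved. The work goes in short steps, Python scripts to look and compute and a tool call to move; the robot and the scene stay as the last step left them, time stands still between calls to the robot, and variables do not carry over. Pictures are saved under pics/ and viewed, about 8 in all and at most 12, crops included, and the job is handed in when it is done.

Besides the shell and the picture viewer there is one more tool, called after "Request:" in YAML: its name, and indented under it one key for each argument. arm_command: Moves the arm, as the interface text tells. Its arguments: {"type":"object","properties":{"deltas":{"type":"array"}},"required":["deltas"]}

```bash
ls; mkdir -p pics; python3 - <<'E'
from station import robot
import cv2
for n in("side","top"):
    im=robot.snapshot(n); cv2.imwrite(f"pics/{n}0.png",im[:,:,::-1]); print(n,robot.camera_model(n))
im=robot.snapshot("wrist"); cv2.imwrite("pics/wrist0.png",im[:,:,::-1])
print(robot.get_state(),robot.hold_point_z)
E
```

```text
pics
side {'fov_y': 48.18168790454503, 'cx': 321.48481562923735, 'cy': 244.88742868343684, 'rvec': array([ 2.23886158, -0.44261543,  0.20234583]), 'tvec': array([-0.4761407 ,  0.27679266,  0.86252051])}
top {'fov_y': 43.79034704515623, 'cx': 317.43723656716116, 'cy': 238.46354199151077, 'rvec': array([ 2.20542261, -2.14142756,  0.13176688]), 'tvec': array([0.08629905, 0.57117221, 1.32259683])}
{'time_s': 0.15, 'qpos': array([ 73.72953491,  39.52273598, -11.14711278,  89.72806233,
         9.01394846,  51.70982704, -12.32454368]), 'joint_vel': array([-0.07375372, -0.12874685, -0.00643186, -0.15831953,  0.02710122,
        0.08735758,  0.04054046]), 'joint_torque': array([-1.81116960e-03, -5.27857018e+01, -1.26827929e+00, -1.53585881e+01,
       -5.24137204e-02,  3.91351277e-03,  1.12133514e-04]), 'ee_pos': array([ 0.19511451, -0.59328151,  0.23810302]), 'orientation': array([[ 9.49905571e-01,  3.12536611e-01, -5.22876209e-04],
       [ 3.12537033e-01, -9.49904728e-01,  1.26901972e-03],
       [-1.00067461e-04, -1.36886708e-03, -9.99999058e-01]]), 'ft_force': array([-0.53808676,  0.04726739, -0.22785175]), 'moment': array([-0.0099669 , -0.00786391,  0.02877994]), 'opening': 0.08781411885951215} 0.0187
```

View pics/side0.png

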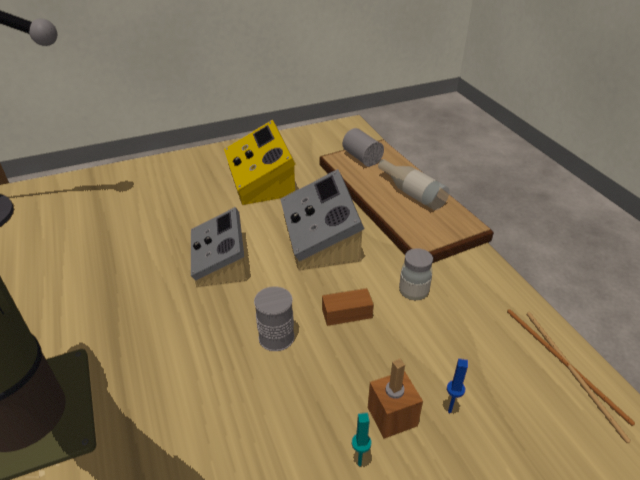

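View pics/top0.png

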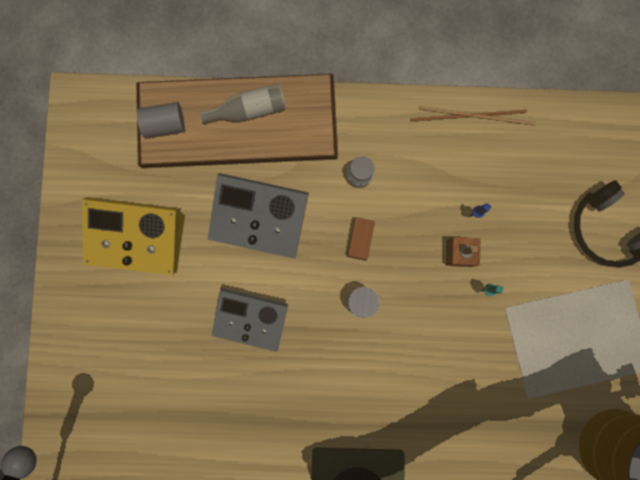

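Both pictures show three console candidates: yellow (top 130,235), large grey (258,215) and small grey (250,318). By the description the large grey one is meant.

There are three stylus candidates: wooden in the stand (466,250), blue (480,210) and turquoise (492,289). I choose the wooden one in the stand and check both choices in one composite crop.

```bash
python3 - <<'E'
import cv2,numpy as np
t=cv2.imread("pics/top0.png");s=cv2.imread("pics/side0.png")
def c(im,x,y,w,h,k): return cv2.resize(im[y:y+h,x:x+w],None,fx=k,fy=k,interpolation=cv2.INTER_CUBIC)
a=c(t,205,170,107,90,4)[:300] if 0 else c(t,205,170,110,93,3.6)[:335,:396]
b=c(t,430,200,80,67,5)[:335,:400]
d=c(s,275,165,95,63,4.2)[:264,:396]; e=c(s,360,350,66,66,6)[:,:396]; e=c(s,360,350,80,88,4)
H=600;o=np.zeros((600,800,3),np.uint8)
for im,x,y in((a,0,0),(b,400,0),(c(s,275,165,95,64,4.15),0,335),(c(s,365,352,100,88,3)[:264],400,335)):
    h=min(im.shape[0],600-y);w=min(im.shape[1],800-x);o[y:y+h,x:x+w]=im[:h,:w]
cv2.imwrite("pics/comp.png",o)
E
```

```text
(no output)
```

View pics/comp.png

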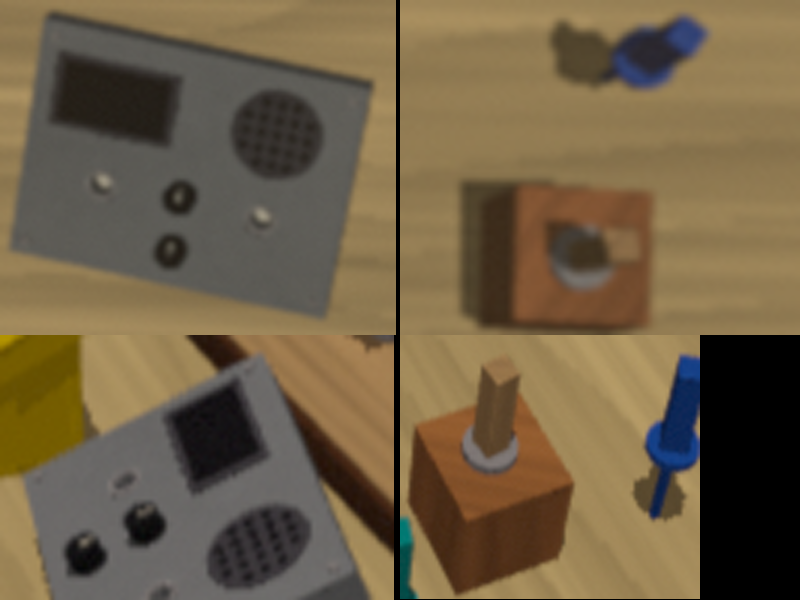

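Choices confirmed: the crop shows the large grey console with display well at crop (102,183) and twin well at (261,218), and the wooden-handled stylus seated in the stand with its collar at (582,258).

```bash
cat > h.py <<'E'
import cv2,numpy as np
from scipy.optimize import least_squares
from scipy.spatial.transform import Rotation as R
from station import robot
def proj(m,P):
    f=240/np.tan(np.radians(m["fov_y"]/2)); K=np.array([[f,0,m["cx"]],[0,f,m["cy"]],[0,0,1.]])
    return cv2.projectPoints(np.asarray(P,float).reshape(-1,3),m["rvec"],m["tvec"],K,None)[0][:,0]
def world(p,P): # p: x,y,yaw
    return R.from_euler('z',p[2]).apply(P)+[p[0],p[1],0]
T25=np.tan(np.radians(25)); C25=np.cos(np.radians(25))
def panel(s,y,h=0): # s along slope from panel centre
    return [s*C25-h*np.sin(np.radians(25)),y,.0795+s*np.sin(np.radians(25))+h*C25]
def bez(): pass
E
python3 - <<'E'
from h import *
mt,ms=robot.camera_model("top"),robot.camera_model("side")
def un(L,off,k,paste): return (np.array(L)-paste+.5)/k-.5+off
ct=un([(50,15),(372,82),(326,318),(10,250),(102,183),(261,218),(115,98),(277,134)],(205,170),3.6,(0,0))
cs=un([(265,355),(25,475),(124,482),(161,592),(217,437),(260,545)],(275,165),4.15,(0,335))
hl=.068/C25
def res(p):
    w=p[3]; P=[panel(hl,.1),panel(hl,-.1),panel(-hl,-.1),panel(-hl,.1),panel(w,.05),panel(w,-.05),panel(w+.055,.05),panel(w+.055,-.05)]
    W=world(p,P)
    return np.r_[(proj(mt,W)-ct).ravel(),(proj(ms,W[[0,3,4,5,6,7]])-cs).ravel()]
s=least_squares(res,[.6,.2,-.2,-.02],loss='soft_l1');print(s.x,np.degrees(s.x[2]));print(res(s.x).reshape(-1,2).round(1))
w=world(s.x,[panel(s.x[3],.05),panel(s.x[3],-.05)]);print("wells",w)
st=un([(515,185),(652,193),(648,322),(515,322),(582,258),(622,245)],(430,200),5,(400,0))
ss=un([(417,427),(571,485),(465,517),(490,447),(500,368)],(365,352),3,(400,335))
def res2(p):
    W=world(p,[(.03,.03,.07),(.03,-.03,.07),(-.03,-.03,.07),(-.03,.03,.07),(0,0,.076),(0,0,.138)])
    return np.r_[(proj(mt,W)-st).ravel(),(proj(ms,W[[0,2,3,4,5]])-ss).ravel()]
for o in (0,1):
  def res3(p):
    W=world(p,[(.03,.03,.07),(.03,-.03,.07),(-.03,-.03,.07),(-.03,.03,.07),(0,0,.076),(0,0,.138)])
    i=[[0,2,3,4,5],[0,1,2,4,5],[3,1,2,4,5],[0,1,3,4,5],[3,2,1,4,5],[0,3,2,4,5]]
    return np.r_[(proj(mt,W)-st).ravel()]
s=least_squares(res3,[.5,-.3,0],loss='soft_l1');print(s.x,np.degrees(s.x[2]));print(res3(s.x).reshape(-1,2).round(1))
W=world(s.x,[(.03,.03,.07),(.03,-.03,.07),(-.03,-.03,.07),(-.03,.03,.07),(0,0,.076),(0,0,.138)]);print(proj(ms,W).round(1),ss.round(1))
E
```

```text
[ 0.60634166  0.23852082 -0.18052567 -0.02100377] -10.343358773552598
[[-2.1  0.6]
 [-0.3  1.4]
 [-0.4 -0.1]
 [-0.4  0.1]
 [-0.4  0.7]
 [-0.1  0.4]
 [-0.2  0.5]
 [-0.1  0.1]
 [ 0.5 -0.6]
 [ 0.5  0.6]
 [ 1.3  0.6]
 [ 1.3  1.5]
 [ 0.8  0.1]
 [ 0.9  0.9]]
wells [[0.59659246 0.29112612 0.07062342]
 [0.57863779 0.19275118 0.07062342]]
[ 0.54631215 -0.22365436 -0.00969041] -0.5552194984305358
[[-0.1  0.3]
 [-0.4 -0.2]
 [ 0.1  1.1]
 [-0.5  0. ]
 [ 0.6 -0.5]
 [ 0.4 -0.4]]
[[404.4 369.8]
 [423.6 400.4]
 [387.8 413.6]
 [370.  381.7]
 [396.8 388.6]
 [400.6 363.2]] [[370.3 382.3]
 [421.7 401.7]
 [386.3 412.3]
 [394.7 389. ]
 [398.  362.7]]
```

```bash
cat >> h.py <<'E'
def Rt(yaw,tilt=0): # tool x at world yaw (deg), tool z down, tilted by tilt deg toward tool +x
    return (R.from_euler('z',yaw,degrees=True)*R.from_euler('y',-tilt,degrees=True)*R.from_matrix(np.diag([1,-1,-1]))).as_matrix()
def to(pos,Rm):
    s=robot.get_state(); r=s["orientation"]
    print("t",s["time_s"],"ee",s["ee_pos"].round(4),"F",s["ft_force"].round(2),"open",round(s["opening"],4))
    print("shift",(r.T@(np.array(pos)-s["ee_pos"])).round(4),"turn",R.from_matrix(r.T@Rm).as_rotvec().round(4))
E
python3 - <<'E'
from h import *
print(Rt(-10.3,25).round(3))
m=robot.camera_model("wrist");r=cv2.Rodrigues(m["rvec"])[0];c=-r.T@m["tvec"]
s=robot.get_state();o=s["orientation"];print("cam in tool",o.T@(c-s["ee_pos"]),"axes",(o.T@r.T).round(2),m["fov_y"])
to([.546-.05,-.224,.30],Rt(0))
E
```

```text
[[ 0.892 -0.179  0.416]
 [-0.162 -0.984 -0.076]
 [ 0.423  0.    -0.906]]
cam in tool [ 7.94571163e-02  6.88693463e-05 -1.46634394e-01] axes [[ 0.   -0.95 -0.3 ]
 [ 1.    0.    0.  ]
 [ 0.   -0.3   0.95]] 58.70801532566862
t 0.15 ee [ 0.1951 -0.5933  0.2381] F [-0.54  0.05 -0.23] open 0.0878
shift [ 0.4012 -0.2568 -0.0616] turn [-1.300e-03  3.000e-04  3.179e-01]
```

Request:
arm_command:
  deltas:
    - [[0.449,-0.241,-0.012],[0,0,0.318],139]
    - [[0.449,-0.241,-0.012],[0,0,0.318],139]
    - [[0.449,-0.241,-0.012],[0,0,0.318],139]
    - [[0.449,-0.241,-0.012],[0,0,0.318],139]
    - [[0.449,-0.241,-0.012],[0,0,0.318],139]
    - [[0.449,-0.241,-0.012],[0,0,0.318],139]
    - [[0.449,-0.241,-0.012],[0,0,0.318],139]
    - [[0.449,-0.241,-0.012],[0,0,0.318],139]

```text
time_s: 0.82
ee_pos: [0.426, -0.3505, 0.2465]
orientation: [[1.0, -0.0, -0.0], [-0.0, -1.0, 0.0], [-0.0, -0.0, -1.0]]
ft_force: [0.7, -0.7, -0.6]
opening: 0.0402
```

Request:
arm_command:
  deltas:
    - [[0.03,-0.031,-0.002],[0,0,0],139]
    - [[0.06,-0.063,-0.0035],[0,0,0],139]
    - [[0.085,-0.09,-0.0035],[0,0,0],139]
    - [[0.105,-0.111,-0.0035],[0,0,0],139]
    - [[0.116,-0.122,-0.0035],[0,0,0],139]
    - [[0.12,-0.1265,-0.0035],[0,0,0],139]
    - [[0.12,-0.1265,-0.0035],[0,0,0],139]

```text
time_s: 1.4
ee_pos: [0.5457, -0.2242, 0.2497]
orientation: [[1.0, 0.003, -0.0], [0.003, -1.0, 0.001], [-0.0, -0.001, -1.0]]
ft_force: [0.2, -1.0, -0.6]
opening: 0.0404
```

```bash
python3 - <<'E'
from h import *
m=robot.camera_model("wrist"); im=robot.snapshot("wrist")[:,:,::-1]; cv2.imwrite("pics/w1.png",im)
for p in [(0,0,.07),(0,0,.138),(.03,.03,.07),(-.03,-.03,.07)]: print(proj(m,world([.5463,-.2237,0],[p])))
import pickle; pickle.dump(m,open("w1.pkl","wb")); to([.546,-.224,.15],Rt(0))
E
```

```text
[[316.51392209 213.95214211]]
[[316.32380393 239.2699417 ]]
[[277.32430158 175.51252214]]
[[353.61732326 250.34546823]]
t 1.45 ee [ 0.5444 -0.2261  0.2498] F [-0.26 -0.95  0.84] open 0.0398
shift [ 0.0017 -0.0022  0.0998] turn [ 0.0005  0.0011 -0.    ]
```

View pics/w1.png

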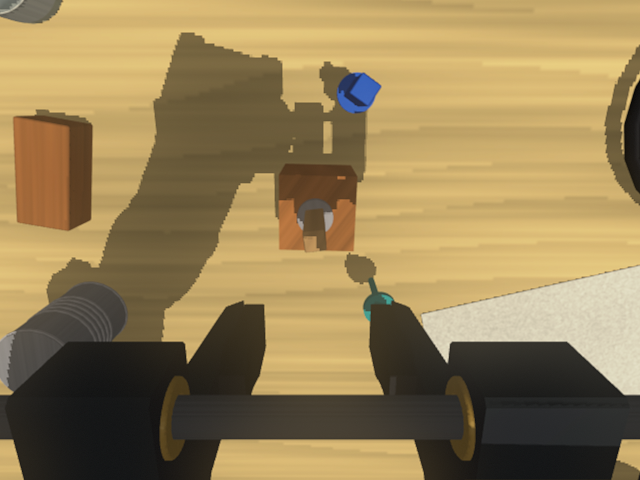

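The wrist view shows the stand (317,205), with the stylus in it at about (315,220), the blue look-alike at (358,92) and the turquoise one at (378,305), close behind the right finger. I'll enlarge the stand to get precise positions and the handle's yaw, and locate the turquoise stylus.

```bash
python3 - <<'E'
from h import *
im=cv2.imread("pics/w1.png"); cv2.imwrite("pics/w1c.png",cv2.resize(im[155:260,260:400],None,fx=5.7,fy=5.7,interpolation=cv2.INTER_CUBIC))
mt,ms=robot.camera_model("top"),robot.camera_model("side")
def tri(a,b): return least_squares(lambda p:np.r_[(proj(mt,p)[0]-a),(proj(ms,p)[0]-b)],[.5,-.3,.1]).x.round(3)
# turquoise collar/handle mean, blue collar
print("turq collar",tri((487,288),(362,443)),"top",tri((500,290),(363,415))); print("blue collar",tri((478,211),(456,390)),"top",tri((488,208),(462,361)))
E
```

```text
turq collar [ 0.466 -0.274  0.056] top [ 0.461 -0.278  0.136]
blue collar [ 0.636 -0.252  0.061] top [ 0.632 -0.253  0.136]
```

View pics/w1c.png

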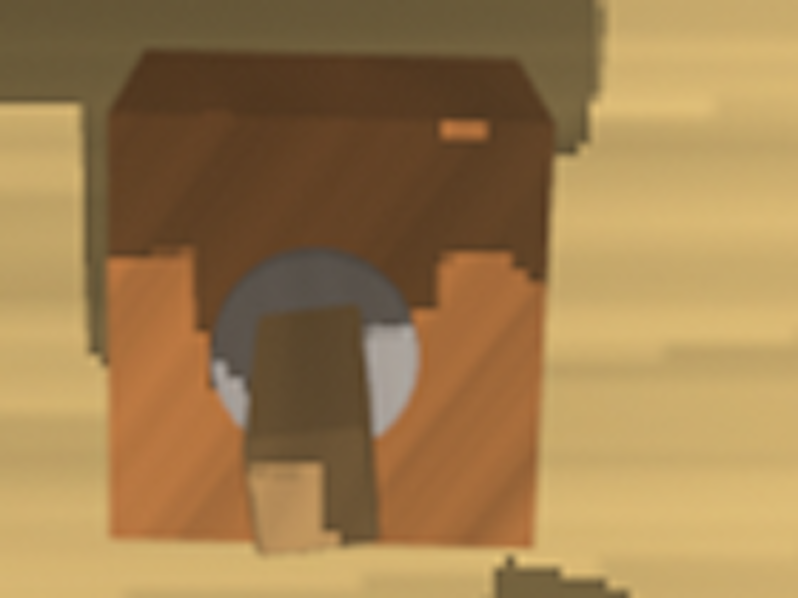

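```bash
python3 - <<'E'
from h import *
import pickle
m=pickle.load(open("w1.pkl","rb"))
un=lambda L:(np.array(L,float)+.5)/5.7-.5+[260,155]
st=un([(108,112),(552,122),(535,547),(108,538)])
def f(p): return (proj(m,world(p,[(.03,.03,.07),(.03,-.03,.07),(-.03,-.03,.07),(-.03,.03,.07)]))-st).ravel()
s=least_squares(f,[.546,-.224,0]);print("stand",s.x[:2],np.degrees(s.x[2]),f(s.x).round(1))
hs=un([(260,318),(358,308),(248,436),(377,430),(262,553),(378,545)]); a=.007
def g(p): return (proj(m,world(p,[(a,a,.076),(a,-a,.076),(a,a,.138),(a,-a,.138),(-a,a,.138),(-a,-a,.138)]))-hs).ravel()
s=least_squares(g,[.546,-.224,0]);print("handle",s.x[:2],np.degrees(s.x[2]),g(s.x).round(1))
to([*s.x[:2],.0933],Rt(np.degrees(s.x[2])))
E
```

```text
stand [ 0.54669749 -0.22387132] -1.0080187748540193 [-0.3  0.1  0.4 -0.  -0.3 -0.1  0.2  0. ]
handle [ 0.54500781 -0.22272572] 4.7456695656429 [ 0.2 -1.1  1.2 -0.8 -0.3  0.4 -0.7 -0.3 -0.8  0.9  0.7  0.6]
t 1.45 ee [ 0.5444 -0.2261  0.2498] F [-0.26 -0.95  0.84] open 0.0398
shift [ 0.0007 -0.0035  0.1565] turn [ 0.0004  0.0011 -0.0828]
```

Request:
arm_command:
  deltas:
    - [[0,-0.002,0.02],[0,0,-0.083],139]
    - [[0,-0.002,0.045],[0,0,-0.083],139]
    - [[0,-0.002,0.075],[0,0,-0.083],139]
    - [[0,-0.002,0.105],[0,0,-0.083],139]
    - [[0,-0.002,0.13],[0,0,-0.083],139]
    - [[0,-0.002,0.148],[0,0,-0.083],139]
    - [[0,-0.002,0.1565],[0,0,-0.083],139]
    - [[0,-0.002,0.1565],[0,0,-0.083],139]

```text
time_s: 2.12
ee_pos: [0.5425, -0.2254, 0.0919]
orientation: [[0.997, 0.08, -0.004], [0.08, -0.997, 0.0], [-0.004, -0.0, -1.0]]
ft_force: [-0.2, -1.2, 0.5]
opening: 0.0402
```

```bash
python3 - <<'E'
from h import *
m=robot.camera_model("wrist"); im=robot.snapshot("wrist")[:,:,::-1]; cv2.imwrite("pics/w2.png",im[100:480,100:540])
to([.5455,-.223,.0933],Rt(4.7))
E
```

```text
t 2.1667 ee [ 0.5438 -0.2253  0.0933] F [-0.17  0.31  0.9 ] open 0.0402
shift [ 0.0019 -0.0022  0.    ] turn [ 0.0004  0.0017 -0.0015]
```

View pics/w2.png

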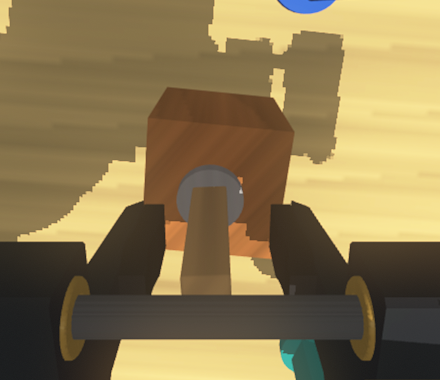

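The fingers straddle the handle at crop (207,240), about 3 mm left of the jaw midline at 217. I'll correct and close.

Request:
arm_command:
  deltas:
    - [[0.002,-0.0025,0],[0,0,0],139]
    - [[0.002,-0.0025,0],[0,0,0],180]
    - [[0.002,-0.0025,0],[0,0,0],255]
    - [[0.002,-0.0025,0],[0,0,0],255]
    - [[0.002,-0.0025,0],[0,0,0],255]
    - [[0.002,-0.0025,0],[0,0,0],255]

```text
time_s: 2.67
ee_pos: [0.5471, -0.2213, 0.0942]
orientation: [[0.997, 0.083, 0.001], [0.083, -0.997, -0.001], [0.001, 0.001, -1.0]]
ft_force: [-0.9, -0.4, 3.0]
opening: 0.0136
```

```bash
python3 - <<'E'
from h import *
to([.546,-.223,.24],Rt(4.7))
E
```

```text
t 2.6667 ee [ 0.5471 -0.2213  0.0942] F [-0.88 -0.42  2.97] open 0.0136
shift [-0.0011  0.0017 -0.1458] turn [ 0.0006 -0.0009  0.0007]
```

Request:
arm_command:
  deltas:
    - [[0,0,-0.01],[0,0,0],255]
    - [[0,0,-0.025],[0,0,0],255]
    - [[0,0,-0.045],[0,0,0],255]
    - [[0,0,-0.07],[0,0,0],255]
    - [[0,0,-0.1],[0,0,0],255]
    - [[0,0,-0.13],[0,0,0],255]
    - [[0,0,-0.15],[0,0,0],255]
    - [[0,0,-0.16],[0,0,0],255]

```text
time_s: 3.33
ee_pos: [0.548, -0.2216, 0.2572]
orientation: [[0.997, 0.083, 0.005], [0.083, -0.997, -0.002], [0.005, 0.002, -1.0]]
ft_force: [0.2, 0.4, 0.2]
opening: 0.014
```

```bash
python3 - <<'E'
from h import *
M=np.array([.5966,.2911,.0706]);Rm=Rt(-10.3,25)
to(M-Rm[:,2]*(.0853+.04)+[0,0,.03],Rm)
to([.56,.0,.255],Rt(-4,12))
E
```

```text
t 3.3333 ee [ 0.548  -0.2216  0.2572] F [0.16 0.43 0.17] open 0.014
shift [ 0.0394 -0.5208  0.0421] turn [-0.0558  0.4288  0.2585]
t 3.3333 ee [ 0.548  -0.2216  0.2572] F [0.16 0.43 0.17] open 0.014
shift [ 0.0303 -0.2199  0.0019] turn [-0.0142  0.2041  0.1521]
```

Request:
arm_command:
  deltas:
    - [[0.001,-0.02,0],[-0.004,0.03,0.02],255]
    - [[0.004,-0.055,0],[-0.01,0.1,0.06],255]
    - [[0.008,-0.093,0],[-0.02,0.16,0.1],255]
    - [[0.012,-0.132,0],[-0.03,0.22,0.14],255]
    - [[0.016,-0.171,0],[-0.037,0.28,0.17],255]
    - [[0.02,-0.21,0],[-0.044,0.34,0.2],255]
    - [[0.024,-0.249,0],[-0.05,0.39,0.235],255]
    - [[0.028,-0.285,0],[-0.056,0.429,0.2585],255]

```text
time_s: 4.0
ee_pos: [0.5498, 0.0518, 0.2527]
orientation: [[0.9, -0.172, 0.399], [-0.157, -0.985, -0.071], [0.406, 0.001, -0.914]]
ft_force: [0.1, 0.7, -1.8]
opening: 0.0136
```

```bash
python3 - <<'E'
from h import *
M=np.array([.5966,.2911,.0706]);Rm=Rt(-10.3,25)
to(M-Rm[:,2]*(.0853+.05),Rm)
E
```

```text
t 4.0 ee [0.5498 0.0518 0.2527] F [ 0.08  0.74 -1.76] open 0.0136
shift [-0.0718 -0.2442  0.0328] turn [-0.0015  0.0185  0.0064]
```

Request:
arm_command:
  deltas:
    - [[-0.01,-0.035,0],[0,0.01,0.003],255]
    - [[-0.02,-0.072,0],[-0.001,0.018,0.006],255]
    - [[-0.03,-0.109,0],[-0.001,0.018,0.006],255]
    - [[-0.04,-0.145,0],[-0.001,0.018,0.006],255]
    - [[-0.05,-0.18,0.003],[-0.001,0.018,0.006],255]
    - [[-0.06,-0.21,0.013],[-0.001,0.018,0.006],255]
    - [[-0.068,-0.233,0.024],[-0.001,0.018,0.006],255]
    - [[-0.072,-0.244,0.033],[-0.001,0.018,0.006],255]

```text
time_s: 4.67
ee_pos: [0.5395, 0.3045, 0.1909]
orientation: [[0.894, -0.171, 0.414], [-0.155, -0.985, -0.072], [0.42, 0.0, -0.908]]
ft_force: [0.1, 0.8, -0.8]
opening: 0.0133
```

Request:
arm_command:
  deltas:
    - [[0,0,0],[0,0,0],255]
    - [[0,0,0],[0,0,0],255]

```text
time_s: 4.83
ee_pos: [0.5409, 0.2978, 0.1925]
orientation: [[0.893, -0.178, 0.414], [-0.161, -0.984, -0.078], [0.421, 0.003, -0.907]]
ft_force: [-0.1, -1.4, -0.5]
opening: 0.0139
```

```bash
python3 - <<'E'
from h import *
import pickle
M=np.array([.5966,.2911,.0706]);Rm=Rt(-10.3,25)
m=robot.camera_model("wrist"); s=robot.get_state(); im=robot.snapshot("wrist")[:,:,::-1]; cv2.imwrite("pics/w3.png",im); pickle.dump((m,s),open("w3.pkl","wb"))
tip=s["ee_pos"]+.0853*s["orientation"][:,2]
print("tip",tip,proj(m,tip),"well",proj(m,M),"twin",proj(m,[.5786,.1927,.0706]))
to(M-Rm[:,2]*(.0853+.05),Rm)
E
```

```text
tip [0.57619437 0.29115265 0.11507595] [[317.24205745 254.1542478 ]] well [[311.76849721 231.60565555]] twin [[458.03544845 231.99176385]]
t 4.8833 ee [0.5414 0.2966 0.1933] F [-1.18 -0.32 -0.03] open 0.014
shift [-0.0018 -0.0044 -0.0008] turn [ 0.0029  0.0011 -0.0006]
```

View pics/w3.png

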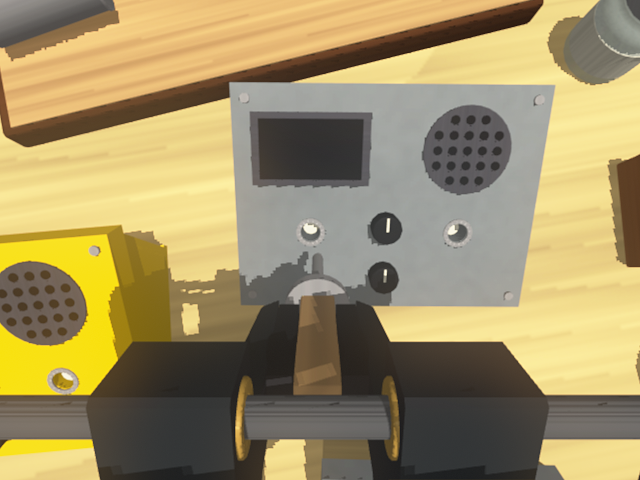

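The view shows the display well at (311,232), the twin well at (457,233), and the stylus tip near (318,255). Predictions were (311.8,231.6), (458,232) and (317.2,254.2), so they agree. I'll enlarge the well and tip to refine.

```bash
python3 - <<'E'
import cv2
im=cv2.imread("pics/w3.png"); cv2.imwrite("pics/w3c.png",cv2.resize(im[210:310,265:375],None,fx=6,fy=6,interpolation=cv2.INTER_CUBIC))
E
```

```text
(no output)
```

View pics/w3c.png

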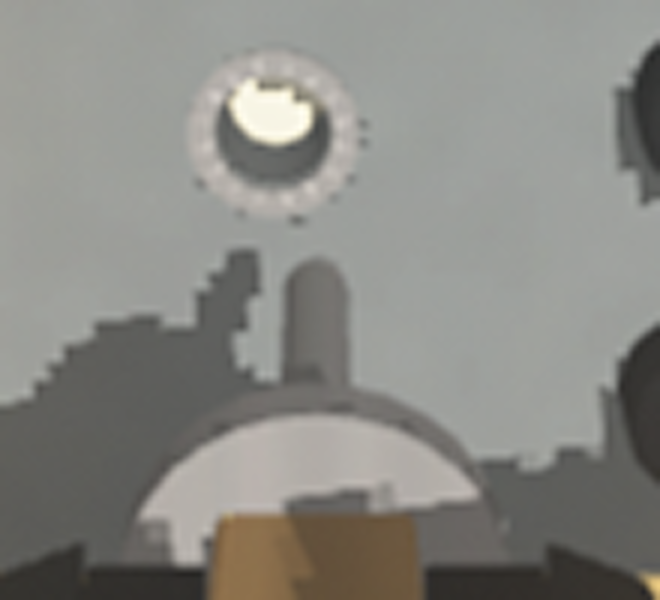

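```bash
python3 - <<'E'
from h import *
import pickle
m,s=pickle.load(open("w3.pkl","rb")); M=np.array([.5966,.2911,.0706]);n=-Rt(-10.3,25)[:,2]
f=240/np.tan(np.radians(m["fov_y"]/2)); r=cv2.Rodrigues(m["rvec"])[0];c=-r.T@m["tvec"]
def ray(u,v):
    d=r.T@np.array([(u-m["cx"])/f,(v-m["cy"])/f,1]); return c+d*(n@(M-c))/(n@d)
W=ray(310.2,231.6);print("well",W, "twin",ray(457.5,233.2))
tip=s["ee_pos"]+.0853*s["orientation"][:,2]
print("tip->well in tool",s["orientation"].T@(W-tip))
Rm=Rt(-10.3,25);to(W-Rm[:,2]*(.0853+.01),Rm)
E
```

```text
well [0.59679371 0.29215398 0.07060099] twin [0.57788655 0.19309466 0.07018577]
tip->well in tool [-0.00048551 -0.00479515  0.04878656]
t 4.8833 ee [0.5414 0.2966 0.1933] F [-1.18 -0.32 -0.03] open 0.014
shift [-0.0017 -0.0056  0.0392] turn [ 0.0029  0.0011 -0.0006]
```

Request:
arm_command:
  deltas:
    - [[0,-0.002,0.006],[0.002,0,0],255]
    - [[-0.001,-0.005,0.015],[0.002,0,0],255]
    - [[-0.001,-0.005,0.025],[0.002,0,0],255]
    - [[-0.001,-0.005,0.033],[0.002,0,0],255]
    - [[-0.001,-0.005,0.038],[0.002,0,0],255]
    - [[-0.001,-0.005,0.04],[0.002,0,0],255]
    - [[-0.001,-0.005,0.04],[0.002,0,0],255]
    - [[-0.001,-0.005,0.04],[0.002,0,0],255]

```text
time_s: 5.55
ee_pos: [0.5579, 0.3013, 0.1563]
orientation: [[0.892, -0.177, 0.415], [-0.161, -0.984, -0.073], [0.422, -0.001, -0.907]]
ft_force: [0.2, -0.2, -1.8]
opening: 0.0136
```

```bash
python3 - <<'E'
from h import *
W=np.array([.5968,.2921,.0706]);Rm=Rt(-10.3,25)
m=robot.camera_model("wrist"); im=robot.snapshot("wrist")[:,:,::-1]; 
cv2.imwrite("pics/w4c.png",cv2.resize(im[190:290,265:375],None,fx=6,fy=6,interpolation=cv2.INTER_CUBIC))
s=robot.get_state();tip=s["ee_pos"]+.0853*s["orientation"][:,2];print("tip",proj(m,tip),"well",proj(m,W))
to(W-Rm[:,2]*(.0853-.004),Rm)
E
```

```text
tip [[316.8670238  254.15326185]] well [[321.13502906 249.00604078]]
t 5.6 ee [0.5579 0.3015 0.1565] F [ 0.13 -0.32 -0.07] open 0.0137
shift [-0.0001  0.0023  0.0134] turn [-0.0023  0.0008  0.0015]
```

View pics/w4c.png

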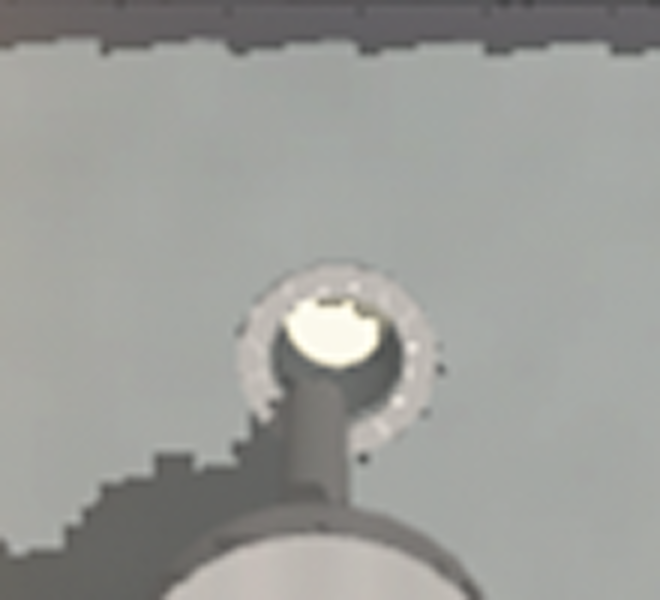

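The tip at crop (318,380) is 2.2 mm left of the bezel centre (337,358), which agrees with the computed correction. I'll centre it and go 4 mm into the well.

Request:
arm_command:
  deltas:
    - [[0,0.0022,0],[-0.002,0,0.001],255]
    - [[0,0.0022,0.001],[-0.002,0,0.001],255]
    - [[0,0.0022,0.003],[-0.002,0,0.001],255]
    - [[0,0.0022,0.006],[-0.002,0,0.001],255]
    - [[0,0.0022,0.009],[-0.002,0,0.001],255]
    - [[0,0.0022,0.012],[-0.002,0,0.001],255]
    - [[0,0.0022,0.0134],[-0.002,0,0.001],255]
    - [[0,0.0022,0.0134],[-0.002,0,0.001],255]

```text
time_s: 6.27
ee_pos: [0.563, 0.2982, 0.1437]
orientation: [[0.892, -0.178, 0.414], [-0.161, -0.984, -0.076], [0.421, 0.001, -0.907]]
ft_force: [0.6, 0.5, -0.5]
opening: 0.014
```

```bash
cat >> h.py <<'E'
def rep():
    W=np.array([.5968,.2921,.0706]);Rm=Rt(-10.3,25);s=robot.get_state()
    d=Rm.T@(s["ee_pos"]+.0853*s["orientation"][:,2]-W)
    print("t",round(s["time_s"],2),"tip rel mouth (tool axes, z=depth) mm",(d*1e3).round(1),"F tool",(s["orientation"].T@s["ft_force"]).round(1),"rot err",R.from_matrix(s["orientation"].T@Rm).as_rotvec().round(4))
E
python3 -c "
from h import *
rep()"
```

```text
t 6.27 tip rel mouth (tool axes, z=depth) mm [-0.4  0.1  4.6] F tool [ 0.3 -0.6  0.6] rot err [0.0004 0.0014 0.0007]
```

Request:
arm_command:
  deltas:
    - [[0,0,0.001],[0,0,0],255]
    - [[0,0,0.002],[0,0,0],255]
    - [[0,0,0.003],[0,0,0],255]
    - [[0,0,0.003],[0,0,0],255]

```text
time_s: 6.6
ee_pos: [0.5643, 0.2981, 0.1413]
orientation: [[0.892, -0.178, 0.415], [-0.161, -0.984, -0.075], [0.422, 0.0, -0.907]]
ft_force: [-0.0, -0.5, -0.7]
opening: 0.0136
```

```bash
python3 -c "
from h import *
rep()"
```

```text
t 6.6 tip rel mouth (tool axes, z=depth) mm [-0.2 -0.1  7.2] F tool [-0.3  0.5  0.7] rot err [-0.0001  0.0011  0.0007]
```

Request:
arm_command:
  deltas:
    - [[0,0,0.001],[0,0,0],255]
    - [[0,0,0.0015],[0,0,0],255]
    - [[0,0,0.0015],[0,0,0],255]
    - [[0,0,0.0015],[0,0,0],255]

```text
time_s: 6.93
ee_pos: [0.5648, 0.2981, 0.1401]
orientation: [[0.892, -0.178, 0.415], [-0.161, -0.984, -0.075], [0.422, 0.0, -0.907]]
ft_force: [0.1, -0.4, -0.3]
opening: 0.0136
```

```bash
python3 -c "
from h import *
rep()"
```

```text
t 6.93 tip rel mouth (tool axes, z=depth) mm [-0.2 -0.2  8.6] F tool [0.  0.4 0.4] rot err [-0.0002  0.0011  0.0007]
```

Depth 8.6 mm and still no contact. I'll continue in 1.5 mm steps.

Request:
arm_command:
  deltas:
    - [[0,0,0.001],[0,0,0],255]
    - [[0,0,0.0015],[0,0,0],255]
    - [[0,0,0.0015],[0,0,0],255]
    - [[0,0,0.0015],[0,0,0],255]

```text
time_s: 7.27
ee_pos: [0.5655, 0.2979, 0.1387]
orientation: [[0.892, -0.178, 0.415], [-0.161, -0.984, -0.075], [0.422, 0.0, -0.907]]
ft_force: [0.2, 0.4, -1.2]
opening: 0.0139
```

```bash
python3 -c "
from h import *
rep()"
```

```text
t 7.27 tip rel mouth (tool axes, z=depth) mm [-0.2 -0.1 10.1] F tool [-0.4 -0.4  1.1] rot err [-0.0001  0.0011  0.0007]
```

Request:
arm_command:
  deltas:
    - [[0,0,0.001],[0,0,0],255]
    - [[0,0,0.0015],[0,0,0],255]
    - [[0,0,0.0015],[0,0,0],255]
    - [[0,0,0.0015],[0,0,0],255]

```text
time_s: 7.6
ee_pos: [0.5661, 0.2978, 0.1373]
orientation: [[0.892, -0.178, 0.415], [-0.162, -0.984, -0.075], [0.422, 0.0, -0.907]]
ft_force: [-0.1, 0.0, -1.5]
opening: 0.0137
```

```bash
python3 -c "
from h import *
rep()"
```

```text
t 7.6 tip rel mouth (tool axes, z=depth) mm [-0.2 -0.1 11.6] F tool [-0.7  0.   1.3] rot err [-0.0001  0.0011  0.0006]
```

Request:
arm_command:
  deltas:
    - [[0,0,0.001],[0,0,0],255]
    - [[0,0,0.0015],[0,0,0],255]
    - [[0,0,0.0015],[0,0,0],255]
    - [[0,0,0.0015],[0,0,0],255]

```text
time_s: 7.93
ee_pos: [0.5667, 0.2978, 0.1361]
orientation: [[0.892, -0.178, 0.415], [-0.162, -0.984, -0.075], [0.422, -0.0, -0.907]]
ft_force: [-0.9, -0.1, 1.6]
opening: 0.0141
```

```bash
python3 -c "
from h import *
rep()"
```

```text
t 7.93 tip rel mouth (tool axes, z=depth) mm [-0.1 -0.2 13. ] F tool [-0.1  0.3 -1.8] rot err [-0.0003  0.001   0.0006]
```

Request:
arm_command:
  deltas:
    - [[0,0,0.001],[0,0,0],255]
    - [[0,0,0.0015],[0,0,0],255]
    - [[0,0,0.0015],[0,0,0],255]
    - [[0,0,0.0015],[0,0,0],255]

```text
time_s: 8.27
ee_pos: [0.5674, 0.2977, 0.1347]
orientation: [[0.892, -0.178, 0.415], [-0.161, -0.984, -0.075], [0.422, -0.0, -0.907]]
ft_force: [-1.4, 0.4, 2.7]
opening: 0.0136
```

```bash
python3 -c "
from h import *
rep()"
```

```text
t 8.27 tip rel mouth (tool axes, z=depth) mm [-0.1 -0.3 14.5] F tool [-0.1 -0.1 -3. ] rot err [-0.0004  0.0009  0.0006]
```

Contact: the force went from +1.3 to −1.8 and then −3.0 N, so the face is about 12.7 mm down. Continuing to the stop.

Request:
arm_command:
  deltas:
    - [[0,0,0.001],[0,0,0],255]
    - [[0,0,0.002],[0,0,0],255]
    - [[0,0,0.002],[0,0,0],255]
    - [[0,0,0.002],[0,0,0],255]

```text
time_s: 8.6
ee_pos: [0.5682, 0.2975, 0.1329]
orientation: [[0.892, -0.178, 0.415], [-0.161, -0.984, -0.075], [0.422, 0.0, -0.907]]
ft_force: [-2.0, 0.9, 3.8]
opening: 0.0138
```

```bash
python3 -c "
from h import *
rep()"
```

```text
t 8.6 tip rel mouth (tool axes, z=depth) mm [-0.1 -0.2 16.6] F tool [-0.3 -0.5 -4.3] rot err [-0.0003  0.001   0.0007]
```

Request:
arm_command:
  deltas:
    - [[0,0,0.0005],[0,0,0],255]
    - [[0,0,0.001],[0,0,0],255]
    - [[0,0,0.001],[0,0,0],255]

```text
time_s: 8.85
ee_pos: [0.5687, 0.2974, 0.132]
orientation: [[0.892, -0.178, 0.415], [-0.161, -0.984, -0.075], [0.422, 0.0, -0.907]]
ft_force: [-2.5, -0.3, 3.2]
opening: 0.0136
```

```bash
python3 -c "
from h import *
rep()"
```

```text
t 8.85 tip rel mouth (tool axes, z=depth) mm [-0.1 -0.2 17.6] F tool [-0.8  0.7 -4. ] rot err [-0.0003  0.0009  0.0006]
```

Request:
arm_command:
  deltas:
    - [[0,0,0.0004],[0,0,0],255]
    - [[0,0,0.0007],[0,0,0],255]
    - [[0,0,0.0007],[0,0,0],255]

```text
time_s: 9.1
ee_pos: [0.5688, 0.2974, 0.1317]
orientation: [[0.892, -0.178, 0.415], [-0.162, -0.984, -0.075], [0.422, -0.0, -0.907]]
ft_force: [-4.1, 1.2, 8.5]
opening: 0.0137
```

```bash
python3 -c "
from h import *
rep()"
```

```text
t 9.1 tip rel mouth (tool axes, z=depth) mm [-0.1 -0.3 17.9] F tool [-0.3 -0.4 -9.5] rot err [-0.0005  0.001   0.0005]
```

Request:
arm_command:
  deltas:
    - [[0,0,0.0003],[0,0,0],255]
    - [[0,0,0.0005],[0,0,0],255]
    - [[0,0,0.0005],[0,0,0],255]

```text
time_s: 9.35
ee_pos: [0.5689, 0.2974, 0.1316]
orientation: [[0.892, -0.178, 0.415], [-0.162, -0.984, -0.075], [0.422, -0.0, -0.907]]
ft_force: [-6.5, 1.3, 11.1]
opening: 0.0139
```

```bash
python3 -c "
from h import *
rep()"
```

```text
t 9.35 tip rel mouth (tool axes, z=depth) mm [-0.1 -0.3 18.1] F tool [ -1.4  -0.1 -12.8] rot err [-0.0006  0.001   0.0004]
```

At the stop: 17.9–18.1 mm deep, with force jumping to 9.5 and then 12.8 N. I'll ease off slightly and hold.

Request:
arm_command:
  deltas:
    - [[0,0,-0.0003],[0,0,0],255]
    - [[0,0,-0.0003],[0,0,0],255]
    - [[0,0,-0.0003],[0,0,0],255]
    - [[0,0,-0.0003],[0,0,0],255]
    - [[0,0,-0.0003],[0,0,0],255]
    - [[0,0,-0.0003],[0,0,0],255]
    - [[0,0,-0.0003],[0,0,0],255]
    - [[0,0,-0.0003],[0,0,0],255]

```text
time_s: 10.02
ee_pos: [0.5689, 0.2974, 0.1317]
orientation: [[0.892, -0.178, 0.415], [-0.162, -0.984, -0.075], [0.422, -0.0, -0.907]]
ft_force: [-4.9, 0.2, 8.9]
opening: 0.0137
```

Request:
arm_command:
  deltas:
    - [[0,0,0],[0,0,0],255]
    - [[0,0,0],[0,0,0],255]
    - [[0,0,0],[0,0,0],255]
    - [[0,0,0],[0,0,0],255]
    - [[0,0,0],[0,0,0],255]
    - [[0,0,0],[0,0,0],255]
    - [[0,0,0],[0,0,0],255]
    - [[0,0,0],[0,0,0],255]

```text
time_s: 10.68
ee_pos: [0.5689, 0.2974, 0.1317]
orientation: [[0.892, -0.178, 0.415], [-0.162, -0.984, -0.075], [0.422, -0.0, -0.907]]
ft_force: [-5.9, 0.7, 9.2]
opening: 0.0136
```

Request:
arm_command:
  deltas:
    - [[0,0,0],[0,0,0],255]
    - [[0,0,0],[0,0,0],255]
    - [[0,0,0],[0,0,0],255]
    - [[0,0,0],[0,0,0],255]
    - [[0,0,0],[0,0,0],255]
    - [[0,0,0],[0,0,0],255]
    - [[0,0,0],[0,0,0],255]
    - [[0,0,0],[0,0,0],255]

```text
time_s: 11.35
ee_pos: [0.5688, 0.2974, 0.1316]
orientation: [[0.892, -0.178, 0.415], [-0.162, -0.984, -0.075], [0.422, -0.0, -0.907]]
ft_force: [-4.9, 0.5, 9.3]
opening: 0.0135
```

Request:
arm_command:
  deltas:
    - [[0,0,0],[0,0,0],255]
    - [[0,0,0],[0,0,0],255]
    - [[0,0,0],[0,0,0],255]
    - [[0,0,0],[0,0,0],255]
    - [[0,0,0],[0,0,0],255]
    - [[0,0,0],[0,0,0],255]
    - [[0,0,0],[0,0,0],255]
    - [[0,0,0],[0,0,0],255]

```text
time_s: 12.02
ee_pos: [0.5689, 0.2974, 0.1317]
orientation: [[0.892, -0.178, 0.415], [-0.162, -0.984, -0.075], [0.422, -0.0, -0.907]]
ft_force: [-4.9, -0.2, 8.5]
opening: 0.0136
```

```bash
python3 -c "
from h import *
rep()"
```

```text
t 12.02 tip rel mouth (tool axes, z=depth) mm [-0.  -0.2 17.9] F tool [-0.7  1.  -9.7] rot err [-0.0006  0.001   0.0004]
```

Held at the stop for 2.9 s with about 10 N. Now I retract straight out.

Request:
arm_command:
  deltas:
    - [[0,0,-0.003],[0,0,0],255]
    - [[0,0,-0.008],[0,0,0],255]
    - [[0,0,-0.015],[0,0,0],255]
    - [[0,0,-0.025],[0,0,0],255]
    - [[0,0,-0.037],[0,0,0],255]
    - [[0,0,-0.05],[0,0,0],255]
    - [[0,0,-0.062],[0,0,0],255]
    - [[0,0,-0.07],[0,0,0],255]

```text
time_s: 12.68
ee_pos: [0.5395, 0.3031, 0.1964]
orientation: [[0.892, -0.178, 0.416], [-0.162, -0.984, -0.074], [0.422, -0.001, -0.906]]
ft_force: [-0.0, 0.3, -0.6]
opening: 0.0139
```

```bash
python3 - <<'E'
from h import *
rep(); to([.548,-.2225,.257],Rt(4.7))
E
```

```text
t 12.68 tip rel mouth (tool axes, z=depth) mm [  0.2  -0.7 -53.4] F tool [-0.3 -0.3  0.6] rot err [-0.0016  0.0003  0.0005]
t 12.6833 ee [0.5395 0.3031 0.1964] F [-0.    0.26 -0.64] open 0.0139
shift [ 0.1181  0.5156 -0.0125] turn [ 0.0556 -0.4337 -0.2568]
```

Request:
arm_command:
  deltas:
    - [[0.008,0.01,-0.02],[0,0,0],255]
    - [[0.025,0.035,-0.035],[0.006,-0.05,-0.03],255]
    - [[0.04,0.07,-0.04],[0.012,-0.1,-0.06],255]
    - [[0.055,0.107,-0.035],[0.02,-0.16,-0.1],255]
    - [[0.066,0.144,-0.03],[0.03,-0.22,-0.13],255]
    - [[0.077,0.181,-0.025],[0.038,-0.29,-0.17],255]
    - [[0.085,0.218,-0.02],[0.046,-0.36,-0.21],255]
    - [[0.093,0.255,-0.018],[0.0556,-0.434,-0.257],255]

```text
time_s: 13.35
ee_pos: [0.5697, 0.0352, 0.2513]
orientation: [[0.997, 0.082, -0.003], [0.082, -0.997, -0.0], [-0.003, 0.0, -1.0]]
ft_force: [0.2, 0.3, -1.7]
opening: 0.0137
```

```bash
python3 - <<'E'
from h import *
to([.548,-.2225,.257],Rt(4.7))
E
```

```text
t 13.35 ee [0.5697 0.0352 0.2513] F [ 0.2   0.29 -1.7 ] open 0.0137
shift [-0.0429  0.255  -0.0056] turn [0.     0.0035 0.0005]
```

Request:
arm_command:
  deltas:
    - [[-0.006,0.034,-0.003],[0,0.002,0],255]
    - [[-0.012,0.072,-0.006],[0,0.003,0],255]
    - [[-0.019,0.11,-0.006],[0,0.003,0],255]
    - [[-0.026,0.148,-0.006],[0,0.003,0],255]
    - [[-0.033,0.185,-0.006],[0,0.003,0],255]
    - [[-0.038,0.217,-0.006],[0,0.003,0],255]
    - [[-0.042,0.243,-0.006],[0,0.003,0],255]
    - [[-0.044,0.256,-0.006],[0,0.003,0],255]

```text
time_s: 14.02
ee_pos: [0.5456, -0.2258, 0.2572]
orientation: [[0.997, 0.076, 0.001], [0.076, -0.997, -0.005], [0.001, 0.005, -1.0]]
ft_force: [-0.4, -0.7, -0.7]
opening: 0.0141
```

Request:
arm_command:
  deltas:
    - [[0,0,0.03],[0,0,0],255]
    - [[0,0,0.055],[0,0,0],255]
    - [[0,0,0.07],[0,0,0],255]
    - [[0,0,0.075],[0,0,0],255]
    - [[0,0,0.075],[0,0,0],255]
    - [[0,0,0.075],[0,0,0],255]
    - [[0,0,0.075],[0,0,0],255]

```text
time_s: 14.6
ee_pos: [0.5482, -0.2207, 0.1829]
orientation: [[0.997, 0.082, 0.004], [0.082, -0.997, -0.002], [0.004, 0.002, -1.0]]
ft_force: [0.0, -0.5, 0.0]
opening: 0.0137
```

```bash
python3 - <<'E'
from h import *
m=robot.camera_model("wrist"); s=robot.get_state(); im=robot.snapshot("wrist")[:,:,::-1]
cv2.imwrite("pics/w5c.png",cv2.resize(im[170:310,230:400],None,fx=4,fy=4,interpolation=cv2.INTER_CUBIC))
tip=s["ee_pos"]+.0853*s["orientation"][:,2];S=np.array([.5467,-.2239,.07])
print("tip",tip,proj(m,tip),"hole",proj(m,S),"corners",proj(m,world([.5467,-.2239,np.radians(-1)],[(.03,.03,.07),(.03,-.03,.07)])))
to([.5467,-.2239,.165],Rt(4.7))
E
```

```text
tip [ 0.54857657 -0.22088879  0.09755166] [[316.93834599 253.66481858]] hole [[321.315882   242.96422049]] corners [[277.77530158 191.90226524]
 [374.54908014 201.49682795]]
t 14.65 ee [ 0.5482 -0.2209  0.1829] F [-0.13 -0.27 -1.08] open 0.0138
shift [-0.0018  0.0028  0.0179] turn [ 0.0022 -0.0041  0.0001]
```

View pics/w5c.png

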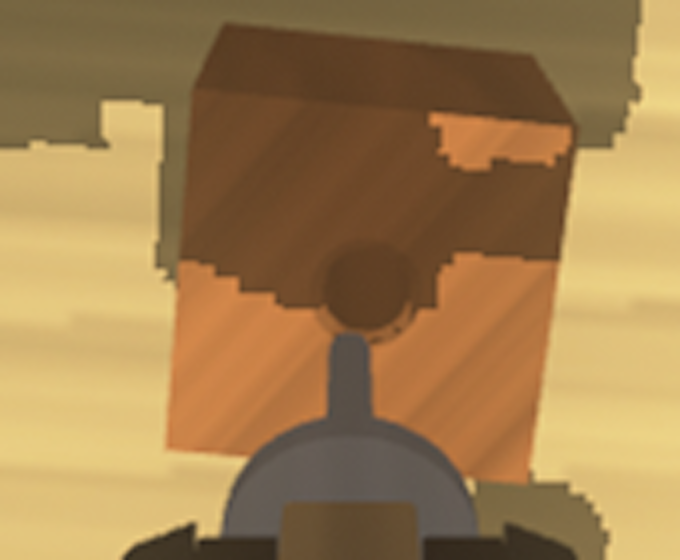

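Hole centre at crop (367,290), tip at (349,335), both matching the predictions. I'll shift about −1.2/+2.8 mm and lower the stylus.

Request:
arm_command:
  deltas:
    - [[-0.0012,0.0028,0],[0.002,-0.004,0],255]
    - [[-0.0012,0.0028,0.006],[0.002,-0.004,0],255]
    - [[-0.0012,0.0028,0.015],[0.002,-0.004,0],255]
    - [[-0.0012,0.0028,0.025],[0.002,-0.004,0],255]
    - [[-0.0012,0.0028,0.035],[0.002,-0.004,0],255]
    - [[-0.0012,0.0028,0.043],[0.002,-0.004,0],255]
    - [[-0.0012,0.0028,0.05],[0.002,-0.004,0],255]
    - [[-0.0012,0.0028,0.05],[0.002,-0.004,0],255]

```text
time_s: 15.32
ee_pos: [0.5452, -0.2232, 0.1295]
orientation: [[0.997, 0.082, -0.006], [0.082, -0.997, 0.002], [-0.005, -0.002, -1.0]]
ft_force: [-0.5, 0.1, 0.6]
opening: 0.0138
```

```bash
python3 - <<'E'
from h import *
to([.5467,-.2239,.0935],Rt(4.7))
E
```

```text
t 15.3167 ee [ 0.5452 -0.2232  0.1295] F [-0.51  0.09  0.64] open 0.0138
shift [0.0016 0.0009 0.036 ] turn [-0.0024  0.0054 -0.0001]
```

Request:
arm_command:
  deltas:
    - [[0.0008,0.0005,0.006],[0,0.003,0],255]
    - [[0.0008,0.0005,0.013],[0,0.003,0],255]
    - [[0.0008,0.0005,0.02],[0,0.003,0],255]
    - [[0.0008,0.0005,0.026],[0,0.003,0],255]
    - [[0.0008,0.0005,0.03],[0,0.003,0],255]
    - [[0.0008,0.0005,0.032],[0,0.003,0],255]
    - [[0.0008,0.0005,0.033],[0,0.003,0],255]
    - [[0.0008,0.0005,0.033],[0,0.003,0],255]

```text
time_s: 15.98
ee_pos: [0.5471, -0.2242, 0.0984]
orientation: [[0.997, 0.082, 0.0], [0.082, -0.997, 0.001], [0.001, -0.001, -1.0]]
ft_force: [0.5, -0.1, -0.7]
opening: 0.0137
```

```bash
python3 - <<'E'
from h import *
to([.5467,-.2239,.0935],Rt(4.7))
E
```

```text
t 15.9833 ee [ 0.5471 -0.2242  0.0984] F [ 0.54 -0.08 -0.68] open 0.0137
shift [-0.0003 -0.0003  0.0049] turn [-0.0009 -0.0005 -0.0003]
```

Request:
arm_command:
  deltas:
    - [[0,0,0.001],[0,0,0],255]
    - [[0,0,0.0015],[0,0,0],255]
    - [[0,0,0.0015],[0,0,0],255]

```text
time_s: 16.23
ee_pos: [0.5472, -0.2242, 0.0971]
orientation: [[0.997, 0.082, 0.001], [0.082, -0.997, 0.001], [0.001, -0.001, -1.0]]
ft_force: [-0.4, 0.3, -1.8]
opening: 0.0141
```

```bash
python3 - <<'E'
from h import *
to([.5467,-.2239,.0935],Rt(4.7))
E
```

```text
t 16.2333 ee [ 0.5472 -0.2242  0.0971] F [-0.39  0.32 -1.77] open 0.0141
shift [-0.0004 -0.0003  0.0036] turn [-0.0008 -0.0009 -0.0003]
```

Request:
arm_command:
  deltas:
    - [[0,0,0.001],[0,0,0],255]
    - [[0,0,0.002],[0,0,0],255]
    - [[0,0,0.002],[0,0,0],255]

```text
time_s: 16.48
ee_pos: [0.547, -0.2241, 0.0949]
orientation: [[0.997, 0.082, 0.0], [0.082, -0.997, 0.001], [0.0, -0.001, -1.0]]
ft_force: [1.1, -0.4, -0.2]
opening: 0.014
```

Request:
arm_command:
  deltas:
    - [[0,0,0.0005],[0,0,0],255]
    - [[0,0,0.001],[0,0,0],255]
    - [[0,0,0.001],[0,0,0],255]

```text
time_s: 16.73
ee_pos: [0.5471, -0.2242, 0.0942]
orientation: [[0.997, 0.082, 0.001], [0.082, -0.997, 0.001], [0.001, -0.001, -1.0]]
ft_force: [-0.7, -0.4, 1.4]
opening: 0.0141
```

Request:
arm_command:
  deltas:
    - [[0,0,0.0005],[0,0,0],255]
    - [[0,0,0.0005],[0,0,0],255]
    - [[0,0,0.0005],[0,0,0],255]

```text
time_s: 16.98
ee_pos: [0.5472, -0.2242, 0.0942]
orientation: [[0.997, 0.082, 0.001], [0.082, -0.997, 0.001], [0.001, -0.001, -1.0]]
ft_force: [-1.2, -0.0, 4.3]
opening: 0.014
```

Seated on the collar: 4.3 N upward and z stopped at 0.0942, the same as at the pickup. Release.

Request:
arm_command:
  deltas:
    - [[0,0,0],[0,0,0],205]
    - [[0,0,0],[0,0,0],190]
    - [[0,0,0],[0,0,0],165]
    - [[0,0,0],[0,0,0],139]
    - [[0,0,0],[0,0,0],139]
    - [[0,0,0],[0,0,0],139]

```text
time_s: 17.48
ee_pos: [0.5471, -0.2242, 0.0934]
orientation: [[0.997, 0.082, 0.0], [0.082, -0.997, 0.001], [0.001, -0.001, -1.0]]
ft_force: [0.0, 0.7, 0.2]
opening: 0.04
```

Request:
arm_command:
  deltas:
    - [[0,0,-0.005],[0,0,0],139]
    - [[0,0,-0.02],[0,0,0],139]
    - [[0,0,-0.045],[0,0,0],139]
    - [[0,0,-0.075],[0,0,0],139]
    - [[0,0,-0.105],[0,0,0],139]
    - [[0,0,-0.135],[0,0,0],139]
    - [[0,0,-0.15],[0,0,0],139]
    - [[0,0,-0.156],[0,0,0],139]

```text
time_s: 18.15
ee_pos: [0.5484, -0.225, 0.2529]
orientation: [[0.997, 0.081, 0.006], [0.081, -0.997, -0.001], [0.006, 0.001, -1.0]]
ft_force: [0.7, 1.0, -0.5]
opening: 0.0403
```

```bash
python3 - <<'E'
from h import *
im=robot.snapshot("wrist")[:,:,::-1];t=robot.snapshot("top")[:,:,::-1];s=robot.snapshot("side")[:,:,::-1]
o=np.zeros((600,800,3),np.uint8)
o[:300,:400]=cv2.resize(im[130:280,220:420],(400,300));o[:300,400:]=cv2.resize(s[320:470,300:500],(400,300))
o[300:,:400]=cv2.resize(t[140:365,200:500],(400,300));o[300:,400:]=cv2.resize(cv2.imread("pics/top0.png")[140:365,200:500],(400,300))
cv2.imwrite("pics/end.png",o);st=robot.get_state();print(st["time_s"],st["ee_pos"],st["ft_force"],st["opening"])
E
```

```text
18.3 [ 0.54663996 -0.22409261  0.24917998] [-0.51642734 -0.11944826 -0.98847767] 0.04017409515901269
```

View pics/end.png

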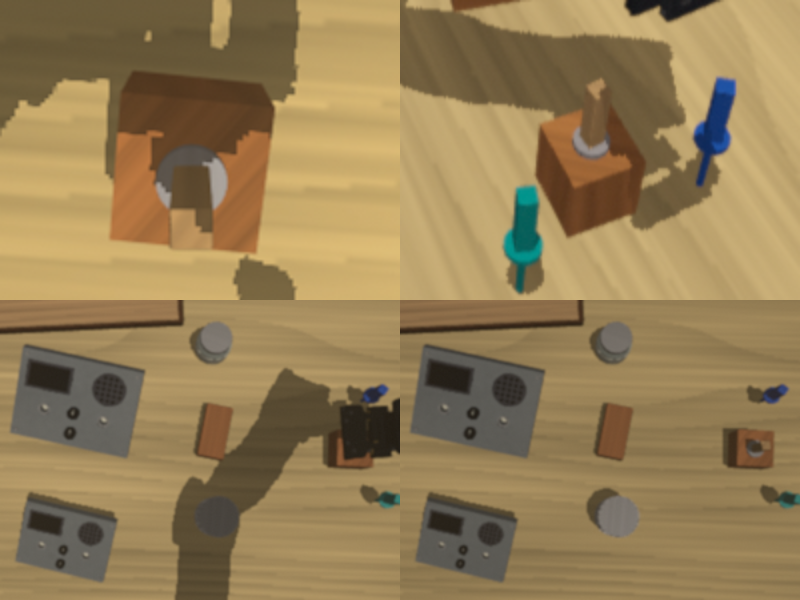

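The stylus stands upright in the stand with its collar on the top (wrist crop 190,180; side 592,140). The can, jar, offcut and look-alikes are where they were, and the gripper is clear of everything.

```bash
python3 -c "
from station import robot
print(robot.close_job())"
```

```text
the job is handed in; nothing more can be done
None
```

The job is done and handed in at about 18 s of the 67 s allowed.

- **Choice:** I took the wooden stylus from its stand and worked on the larger grey console, not the yellow or the small grey one.
- **Press:** The display-side button's face was about 12.7 mm below the mouth. I pressed until it stopped at about 18 mm, where the force rose sharply, peaking at about 13 N. I then eased off and held it down for about 2.9 s at about 10 N.
- **Release and return:** I withdrew straight out along the well. The stylus is back in its stand. When I lowered it, the arm met 4.3 N at the same height as at pickup, which is the collar resting on the stand.
- **Last checks:** The final pictures show the stylus upright on its collar. The can, jar, offcut and look-alikes are where they were, and the gripper is empty and well above everything. The twin button was never approached.
- **Not confirmed:** I judged the button's travel only from depth and force and took no close picture of it after release. The position readings wavered by 1–2 mm just after fast moves, so I took the fine measurements after letting the arm settle.

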